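# Draw the heatproof board from under a pile and set up the burner on it

## Robot

A 6-joint arm with a two-finger parallel gripper is mounted at the origin on the work surface. World frame = base frame: x ahead of the robot, y to its left, z up, the work surface at z = 0. Lengths are in m, angles in rad, forces in N, time in s.
With the tool pointing down it reaches from about 0.25 to 0.85 m from the base axis. Payload 12.5 kg.
Tool frame: the origin (TCP) lies at the very end of the fingers, on their centre line; the grasp point (between the pads) lies 19 mm behind it (env.grip_point_offset is the distance from the TCP to the grasp point, in m); z points along the fingers, y is the line along which they close (so a half turn about z gives the same grasp; the last joint's range is limited). The gripper opens to 93 mm and grips with 3 to 60 N. Pads are 15 mm wide; open, the fingers measure 128 mm over their backs; the gripper's body (75 mm by 188 mm) begins 65 mm behind the grasp point.
Start: joints at [-1.324, 0.351, 1.652, -0, 1.139, -0.085], TCP at [0.179, -0.52, 0.193] pointing down, gripper open.
Joint ranges: [-2.75, 2.75], [-0.79, 2.1], [0.01, 2.65], [-1.57, 4.71], [0.07, 3.14], [-2.87, 2.87]. Speed limits (rad/s): [2.22, 2.22, 2.79, 3.14, 3.14, 3.14].

## Interface

Orientations are given as a rotation vector (axis times angle).
In Python, from bench import env gives the robot as it stands.
- The arm moves only by the tool send_rows, never from a script. Its argument "series" is a list of rows, each an object with "offset": the shift along the tool's x, y, z in mm, a list of three; "twist": the turn about the tool's z in rad; "fingers": the gripper's target within -1 to 1 (fully open at 1, half-way at 0, shut at -1). In form: [{"offset": [dx, dy, dz], "twist": twist, "fingers": fingers}, ...]. A call has exactly 5 rows; each row is the pose to reach, as a shift and turn from the pose commanded when the call began, along the tool's axes at that moment; what a row does not reach only later rows make up. A row lasts 1/10 s, in which the tool goes at most 50 mm and 8.59 degrees, less where a joint would pass 70% of its speed; a pose out of reach is approached as far as the arm can. A call with a gripper value outside its range is refused whole. The fingers move at their own pace and stop on an object; "squeeze" is the grip in N (left out, the last holds). Time passes only in rows, so rows that repeat a pose let the fingers close, or fill a call up. It gives the time, the measured TCP pose, the force, the opening and the grip force at its end, in the units of the state.
- env.get_state(): the state, without advancing time (a new reading comes with each control period).
- env.snapshot(name): name is "scene" or "side" or "wrist"; returns a dict with "image" (400x640x3 uint8, red, green, blue), "fx", "fy", "cx", "cy" (pixels), "distortion" ([k1, k2, p1, p2, k3] as OpenCV has them; the pictures are not rectified), "T" (4x4, takes a point from camera to world coordinates); the wrist camera has in their place "T_tool_cam" (4x4, takes a point from camera to tool coordinates, whose origin is the TCP and whose axes are the flange's). Camera axes: x right, y up, looking along -z (the intrinsics and any distortion apply to the point x, -y, -z); pixel columns grow to the right and rows downward; lengths in m; the calibration is good to about 2 mm. A picture is of the moment at which its call begins: read the wrist's pose just before it. There is no depth.
- env.finish_job(): hands the job in; it is judged then, once.
The state is a dict: "time_s": time; "joint_positions": joint angles; "dq": joint speeds; "effort": joint torques, N m; "ee_pos": TCP position; "tcp_rot": TCP orientation; "ft_force": force on the tool from outside, world axes, zero at the start; "torque": the same for the moment, N m; "width": finger opening in m; "grip_force": force on a finger pad.
Only numpy, scipy, OpenCV 4.12 (cv2) and the standard library are available. Lean on these libraries where they do the work, as an engineer would, in place of code of your own. Each camera call takes 0.05 s, during which the arm holds its last target. There are 200 camera calls.

## Task

Draw the heatproof board out by its wooden handle from under the pile, beneath the steel stop bar, so that the pile settles where it is, upright and in order. Lay the board flat inside the steel spill tray and let go of it, then gently stand the burner upright on it with its whole foot on the green plate. Leave the wash bottle, the test-tube rack and the jar alone.

Things in the scene. Friction and masses are not known exactly. Their poses are not given: they have to be found in the camera images.
- gate: Stop gate fixed to the bench: steel cross-bar 8 mm thick (x), 16 to 42 mm above the bench, between two posts (14 mm thick, yellow caps, 60 mm high) 138 mm apart clear. Origin on the bench below mid-bar; x points in under the pile, y along the bar. The pile stands just behind the bar (+x), which holds it back when the board is drawn straight to -x. Clear of the board: 8 mm above, 9 mm each side.
- board_plate (a point): Heatproof board, loose, 0.18 kg, 8 mm thick: green plate 115 (x) by 120 mm (y), and a brown wooden handle 40 mm wide continuing it level from x = -57.5 to -147.5 mm. This point: plate centre, half-way up. At the start flat on the bench under the pile, plate centre about 60 mm behind the bar, handle sticking out in front. The pile rests on it: drawing takes some 5 to 20 N.
- board_handle (a point): Where to grip the board's handle: on its centre line, half-way up (4 mm above its underside), 105 mm from the plate's centre toward the board's -x (47.5 mm from the plate's edge, 42.5 mm from the handle's end). Same axes as the board; grip across y (40 mm).
- case: Closed blue plastic case, loose, 100 x 120 x 45 mm (x, y, z), about 0.4 kg, lying on the board's plate just behind the bar: the lowest of the pile. Origin at the centre of its underside. It sinks by the board's thickness when the board has gone, rocking a little backwards on the way.
- box: Wooden box, closed, 80 x 100 x 35 mm, 0.2 kg, lying on the case. Origin at the centre of its underside.
- beaker: Glass beaker, 72 mm across the rim, 80 mm high, 0.11 kg, standing on the wooden box. Origin at the centre of its underside.
- tray: Shallow steel spill tray fixed to the bench, outside 250 x 170 mm (x, y), rim 12 mm high, walls and floor 4 mm thick, inside 242 x 162 mm. Origin at the centre of its underside, on the bench; x along its length. The board fits in lengthwise, either way round.
- burner_tube (a point): Gas burner without hose, loose, about 0.35 kg, 140 mm high: dark grey foot 64 mm across, brass collar low down, steel tube 18 mm thick from 48 to 134 mm up (dark ring 23 mm thick at the top). This point: on the tube's axis, 100 mm above the underside, the place to grip. z up along the tube. A brass nipple sticks out toward +x to 40 mm from the axis, 24 mm up.
- burner_foot (a point): Centre of the underside of the burner's foot; same axes as the tube point.
- wash_bottle: Bystander: yellow plastic wash bottle, 56 mm across, 160 mm high, its spout reaching out 38 mm toward its -x. Burner and wash bottle may have changed places. Origin at the centre of its underside.
- tube_rack: Bystander: white test-tube rack with tubes, 200 x 55 x 135 mm. Origin at the centre of its underside.
- jar: Bystander: amber glass jar with black lid, 64 mm across, 90 mm high. Origin at the centre of its underside.
Things that resemble listed ones, but are neither listed nor needed, are in the scene too. What is shaped like the part that bears board_plate but purple or yellow is not meant.

How it is judged:
On the way, in this order (a step that is already met when the one before it is completed fails the run):
1. the board is drawn clear of the bar and the pile has settled upright on the bench (x of board_plate in the frame of gate below -0.058 m and angle between each of case, box, beaker's own z axis and vertical below 0.08 rad and height (world z) of case below 0.004 m and height (world z) of box between 0.04 and 0.049 m and height (world z) of beaker between 0.075 and 0.084 m), for 0.2 s.
2. the board lies flat inside the tray, let go (y of board_plate in the frame of tray between -0.03 and 0.03 m and x of board_plate in the frame of tray between -0.075 and 0.075 m and z of board_plate in the frame of tray below 0.012 m and angle between board_plate's own z axis and vertical below 0.03 rad and angle between the x axis of board_plate and the x axis of tray, either way round below 0.3 rad and contact force between the fingers and board below 0.1 N), for 0.2 s.
At the end, for the whole second after the job is handed in: Board flat (0.03 rad) on the tray floor, inside the rim; burner upright (0.05 rad) on the plate, its axis within 25 mm (along) and 28 mm (across) of the plate centre; case on the bench, box on case, beaker on box, each upright within 0.08 rad; all at rest (y of board_plate in the frame of tray between -0.03 and 0.03 m and x of board_plate in the frame of tray between -0.075 and 0.075 m and z of board_plate in the frame of tray below 0.012 m and angle between board_plate's own z axis and vertical below 0.03 rad and angle between the x axis of board_plate and the x axis of tray, either way round below 0.3 rad and x of burner_foot in the frame of board_plate between -0.025 and 0.025 m and y of burner_foot in the frame of board_plate between -0.028 and 0.028 m and z of burner_foot in the frame of board_plate between 0.001 and 0.008 m and angle between burner_foot's own z axis and vertical below 0.05 rad and angle between each of case, box, beaker's own z axis and vertical below 0.08 rad and height (world z) of case below 0.004 m and height (world z) of box between 0.04 and 0.049 m and height (world z) of beaker between 0.075 and 0.084 m and linear speed of each of burner, board, beaker below 0.02 m/s); the robot touches nothing.
It fails at once if a thing of the pile tips by more than 0.4 rad or is shifted or lifted by more than 45 mm (angle between any of case, box, beaker's own z axis and vertical above 0.4 rad or distance of any of case, box, beaker from where it was at the start of the episode above 0.045 m).
It fails at once if the burner falls over (angle between burner_foot's own z axis and vertical above 0.6 rad).
It fails at once if the burner is banged down on the board (more than 60 N) (contact force between burner and board above 60 N).
It fails at once if a bystander (wash bottle, test-tube rack, jar) is pushed more than 25 mm or tipped (distance of any of wash_bottle, tube_rack, jar from where it was at the start of the episode above 0.025 m or angle between any of wash_bottle, tube_rack, jar's own z axis and vertical above 0.25 rad).
It also fails if it takes over 64 s, if anything falls off the work surface, if the arm or the gripper's body presses on something with over 40 N, if the wrist force passes 120 N, or if a joint passes its speed limit or range.

## Working session

There is one attempt and no reset: what is moved stays moved. The work goes in short steps, Python scripts to look and compute and a tool call to move; the robot and the scene stay as the last step left them, time stands still between calls to the robot, and variables do not carry over. Pictures are saved under pics/ and viewed, at most 10 in all, crops included, and the job is handed in when it is done.

Besides the shell and the picture viewer there is one more tool, called by a JSON object that holds its "api" and its "payload", one argument or row to a line. send_rows: Moves the arm, as the interface text tells. Its arguments: {"type":"object","properties":{"series":{"type":"array","items":{"type":"object","properties":{"offset":{"type":"array","items":{"type":"number"}},"twist":{"type":"number"},"fingers":{"type":"number"}}}},"squeeze":{"type":"number"}},"required":["series"]}

```bash
mkdir -p pics; cat > h.py <<'E'
import numpy as np, cv2, pickle
from scipy.spatial.transform import Rotation as R
from bench import env
def snap(name,fn=None):
    s=env.get_state(); d=env.snapshot(name)
    if name=='wrist':
        T=np.eye(4);T[:3,:3]=R.from_rotvec(s['tcp_rot']).as_matrix();T[:3,3]=s['ee_pos']
        d['T']=T@np.array(d['T_tool_cam'])
    if fn:
        cv2.imwrite(f'pics/{fn}.png',cv2.cvtColor(np.array(d['image']),cv2.COLOR_RGB2BGR)); pickle.dump(d,open(f'pics/{fn}.pkl','wb'))
    return d
def K(d): return np.array([[d['fx'],0,d['cx']],[0,d['fy'],d['cy']],[0,0,1.]])
def ray(d,uv):
    p=cv2.undistortPoints(np.array([[uv]],float),K(d),np.array(d['distortion'],float))[0,0]
    T=np.array(d['T']); return T[:3,3],T[:3,:3]@np.array([p[0],-p[1],-1.])
def onz(d,uv,z):
    o,r=ray(d,uv); return o+r*(z-o[2])/r[2]
def proj(d,X):
    T=np.array(d['T']); c=(np.atleast_2d(X)-T[:3,3])@T[:3,:3]; c=c*[1,-1,-1]
    return cv2.projectPoints(c,np.zeros(3),np.zeros(3),K(d),np.array(d['distortion'],float))[0][:,0]
def load(fn): return pickle.load(open(f'pics/{fn}.pkl','rb'))
E
python3 - <<'E'
from h import *
a=snap('scene','scene0');b=snap('side','side0')
print(np.array(a['T']).round(3),np.array(b['T']).round(3),a['fx'],b['fx'],env.get_state())
im=cv2.imread('pics/scene0.png');im2=cv2.imread('pics/side0.png')
E
```

```text
[[ 0.875 -0.406  0.263  0.869]
 [ 0.483  0.742 -0.465 -0.456]
 [-0.007  0.534  0.845  1.189]
 [ 0.     0.     0.     1.   ]] [[-0.944  0.202 -0.262  0.056]
 [-0.33  -0.617  0.715  1.543]
 [-0.017  0.761  0.649  1.313]
 [ 0.     0.     0.     1.   ]] 360.97652062416773 517.7021216356579 {'time_s': 0.1, 'joint_positions': array([-1.32360445e+00,  3.51171072e-01,  1.65234061e+00, -1.24807703e-05,
        1.13912071e+00, -8.46093163e-02]), 'dq': array([-1.97768770e-03, -1.67754618e-03, -2.63708004e-03,  8.33891945e-04,
       -9.09275138e-05,  2.46241853e-04]), 'effort': array([ 4.12703957e-04, -4.98026633e+01, -2.85705292e+01,  6.99958205e-02,
        2.39552243e-02, -5.56701173e-05]), 'ee_pos': array([ 0.17909464, -0.51967088,  0.19246887]), 'tcp_rot': array([-3.09743616e+00, -5.18641702e-01,  1.50313593e-04]), 'ft_force': array([0.33174896, 0.52633083, 0.15974983]), 'torque': array([-0.01040732, -0.02715548,  0.06406177]), 'grip_force': 0.0, 'width': 0.09279712828912993}
```

View pics/scene0.png

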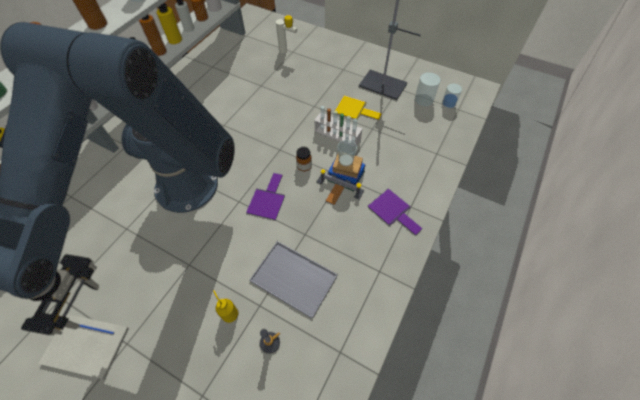

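View pics/side0.png

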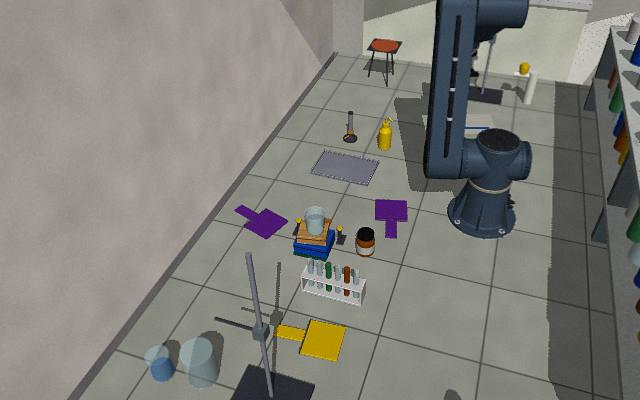

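The scene view shows the pile at (347,172) with the brown handle at (335,194), the tray at (293,280), the burner at (268,341), the wash bottle at (228,310), the rack at (338,128) and the jar at (304,157). Possible mix-ups are the purple boards at (266,200) and (395,210) and the yellow board at (358,107). I choose the board under the pile with the brown handle at (335,194), and I'll check that in a close crop.

```bash
python3 - <<'E'
from h import *
im=cv2.imread('pics/scene0.png')
A=cv2.resize(im[140:220,295:395],None,fx=6,fy=6,interpolation=cv2.INTER_CUBIC)  # 600x480
B=cv2.resize(im[230:370,200:350],None,fx=4,fy=4,interpolation=cv2.INTER_CUBIC)
cv2.imwrite('pics/c1.png',A);cv2.imwrite('pics/c2.png',B)
a=load('scene0')
for n,uv,z in [('tray L',(251,280),.012),('tray T',(279,244),.012),('tray R',(336,275),.012),('tray B',(311,316),.012),('handle',(335,194),.008),('capL',(322,179),.06),('capR',(359,191),.06),('burner foot',(269,344),.01),('bottle',(229,315),0)]: print(n,onz(a,uv,z).round(3))
E
```

```text
tray L [ 0.455 -0.202  0.012]
tray T [ 0.466 -0.043  0.012]
tray R [ 0.699 -0.048  0.012]
tray B [ 0.692 -0.208  0.012]
handle [0.542 0.245 0.008]
capL [0.481 0.251 0.06 ]
capR [0.629 0.269 0.06 ]
burner foot [ 0.62  -0.344  0.01 ]
bottle [ 0.456 -0.331  0.   ]
```

View pics/c1.png

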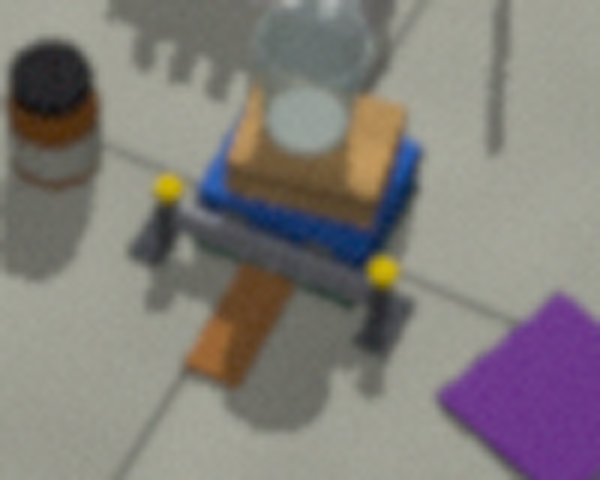

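View pics/c2.png

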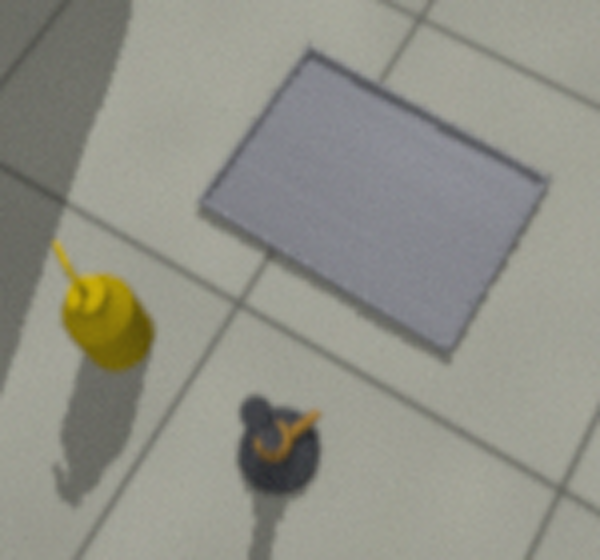

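The crop shows the gate's yellow caps at scene pixels (323,171) and (359,185), with the brown handle running under the bar from (340,186) to its end at (331,203). A sliver of green plate edge is visible. The second crop shows the tray and the burner foot at about (269,342), with the nipple pointing up-right. The side view suggests the handle is partly hidden.

```bash
python3 - <<'E'
from h import *
a=load('scene0')
q=lambda u,v,z:onz(a,(u,v),z)
c1=q(323,171.2,.06);c2=q(358.8,185.2,.06)
print('caps',c1,c2,np.linalg.norm(c1-c2),'mid',(c1+c2)/2)
y=(c1-c2)/np.linalg.norm(c1-c2);print('gate bar ang',np.degrees(np.arctan2(y[1],y[0])))
e1=q(326.7,201.2,.008);e2=q(334.7,204.7,.008);b1=q(335.8,184.7,.008);b2=q(343.8,187.5,.008)
print('handle',e1,e2,np.linalg.norm(e1-e2),(e1+e2)/2,(b1+b2)/2); d=(b1+b2)/2-(e1+e2)/2; print('ang',np.degrees(np.arctan2(d[1],d[0])),np.linalg.norm(d))
B=lambda x,y,z:q(200+x/4,230+y/4,z)
t=[B(200,207,.012),B(310,50,.012),B(548,181,.012),B(447,355,.012)]
for p in t:print(p)
print('tray',np.mean(t,0),[np.linalg.norm(t[i]-t[i-1]) for i in range(4)]); d=t[2]-t[1]+t[3]-t[0];print(np.degrees(np.arctan2(d[1],d[0])))
print('foot',B(278,450,.01),'top',B(256,410,.14),'nip',B(318,415,.024),'wb',B(125,345,0))
s=env.get_state();print(R.from_rotvec(s['tcp_rot']).as_matrix().round(3))
w=env.snapshot('wrist');print(np.array(w['T_tool_cam']).round(3),w['fx'])
E
```

```text
caps [0.46645051 0.28536423 0.06      ] [0.61722896 0.2924006  0.06      ] 0.15094254375750651 mid [0.54183973 0.28888242 0.06      ]
gate bar ang -177.32811792892127
handle [0.52943677 0.19990515 0.008     ] [0.56385102 0.20068646 0.008     ] 0.03442311440833368 [0.5466439 0.2002958 0.008    ] [0.54145182 0.28691848 0.008     ]
ang 93.43014597856983 0.08677813569499322
[ 0.45558231 -0.20882035  0.012     ]
[ 0.45859024 -0.04102286  0.012     ]
[ 0.70234156 -0.04724719  0.012     ]
[ 0.69851779 -0.21462177  0.012     ]
tray [ 0.57875798 -0.12792804  0.012     ] [np.float64(0.24300474095112198), np.float64(0.16782444687877937), np.float64(0.2438307743196713), np.float64(0.16741825876330924)]
-1.4154562790216676
foot [ 0.61921568 -0.33954108  0.01      ] top [ 0.61888566 -0.33768135  0.14      ] nip [ 0.6352647 -0.3045634  0.024    ] wb [ 0.4643916  -0.33083742  0.        ]
[[ 0.945  0.326 -0.   ]
 [ 0.326 -0.945  0.001]
 [ 0.    -0.001 -1.   ]]
[[-0.     0.961  0.277  0.078]
 [ 1.     0.    -0.    -0.   ]
 [-0.001  0.277 -0.961 -0.193]
 [ 0.     0.     0.     1.   ]] 281.37746194603267
```

{"api": "send_rows", "payload": {
  "series": [
    {"offset": [35, -35, 0], "twist": 0, "fingers": 1},
    {"offset": [70, -70, 0], "twist": 0, "fingers": 1},
    {"offset": [105, -105, 0], "twist": 0, "fingers": 1},
    {"offset": [140, -140, 0], "twist": 0, "fingers": 1},
    {"offset": [175, -175, 0], "twist": 0, "fingers": 1}
  ],
  "squeeze": 50
}}

```text
time_s: 0.65
ee_pos: [0.288, -0.2957, 0.1929]
tcp_rot: [3.099, 0.518, 0.0]
ft_force: [1.1, 0.2, 0.5]
width: 0.0928
grip_force: 0.0
```

{"api": "send_rows", "payload": {
  "series": [
    {"offset": [35, -35, 0], "twist": 0, "fingers": 1},
    {"offset": [70, -70, 0], "twist": 0, "fingers": 1},
    {"offset": [105, -105, 0], "twist": 0, "fingers": 1},
    {"offset": [140, -140, 0], "twist": 0, "fingers": 1},
    {"offset": [175, -175, 0], "twist": 0, "fingers": 1}
  ]
}}

```text
time_s: 1.15
ee_pos: [0.3965, -0.0731, 0.1931]
tcp_rot: [3.098, 0.519, 0.001]
ft_force: [0.5, -1.4, -0.1]
width: 0.0929
grip_force: 0.0
```

{"api": "send_rows", "payload": {
  "series": [
    {"offset": [35, -35, 0], "twist": 0, "fingers": 1},
    {"offset": [70, -70, 0], "twist": 0, "fingers": 1},
    {"offset": [105, -105, 0], "twist": 0, "fingers": 1},
    {"offset": [140, -140, 0], "twist": 0, "fingers": 1},
    {"offset": [175, -175, 0], "twist": 0, "fingers": 1}
  ]
}}

```text
time_s: 1.65
ee_pos: [0.5049, 0.1496, 0.1928]
tcp_rot: [3.098, 0.519, -0.0]
ft_force: [0.3, -1.0, 1.2]
width: 0.0928
grip_force: 0.0
```

{"api": "send_rows", "payload": {
  "series": [
    {"offset": [20, -17, 0], "twist": -0.13, "fingers": 1},
    {"offset": [40, -34, 0], "twist": -0.26, "fingers": 1},
    {"offset": [60, -50, 0], "twist": -0.39, "fingers": 1},
    {"offset": [60, -50, 0], "twist": -0.52, "fingers": 1},
    {"offset": [60, -50, 0], "twist": -0.645, "fingers": 1}
  ]
}}

```text
time_s: 2.15
ee_pos: [0.5449, 0.2148, 0.1923]
tcp_rot: [-2.769, -1.483, 0.002]
ft_force: [0.4, 0.3, -0.2]
width: 0.0931
grip_force: 0.0
```

{"api": "send_rows", "payload": {
  "series": [
    {"offset": [0, 0, 0], "twist": -0.13, "fingers": 1},
    {"offset": [0, 0, 0], "twist": -0.26, "fingers": 1},
    {"offset": [0, 0, 0], "twist": -0.39, "fingers": 1},
    {"offset": [0, 0, 0], "twist": -0.52, "fingers": 1},
    {"offset": [0, 0, 0], "twist": -0.64, "fingers": 1}
  ]
}}

```text
time_s: 2.65
ee_pos: [0.5448, 0.2142, 0.1926]
tcp_rot: [-2.164, -2.277, 0.001]
ft_force: [-0.2, 0.1, -0.1]
width: 0.0931
grip_force: 0.0
```

```bash
python3 - <<'E'
from h import *
d=snap('wrist','w1')
x=[proj(d,p)[0].round(0) for p in ([.5447,.2,.008],[.542,.289,.042],[.545,.215,0])];print(x)
print(R.from_rotvec(env.get_state()['tcp_rot']).as_matrix().round(3))
E
```

```text
[array([318., 185.]), array([320., 118.]), array([319., 173.])]
[[-0.058  0.998 -0.001]
 [ 0.998  0.058 -0.   ]
 [-0.    -0.001 -1.   ]]
```

View pics/w1.png

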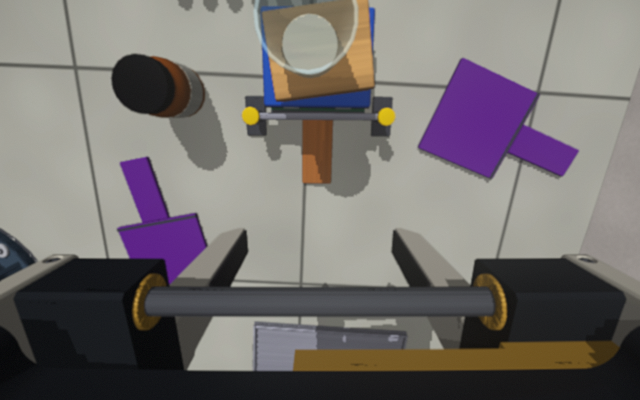

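The wrist view shows the gate caps at (250,116) and (387,117). The handle runs from about (317,120) at the bar to its end corners at (303,183) and (331,183). The board is straight in the gate, and the pile behind it is slightly skewed.

```bash
python3 - <<'E'
from h import *
d=load('w1');q=lambda u,v,z:onz(d,(u,v),z)
c1=q(250.5,115.5,.06);c2=q(386.5,117,.06);m=(c1+c2)/2;print(c1,c2,m,np.linalg.norm(c1-c2))
e1=q(303,184,.008);e2=q(331,184,.008);b1=q(304,125,.008);b2=q(332,125,.008);E=(e1+e2)/2;Bm=(b1+b2)/2
print(e1,e2,np.linalg.norm(e1-e2),E,Bm,np.degrees(np.arctan2(*(Bm-E)[1::-1])))
y=c1-c2;print(np.degrees(np.arctan2(y[1],y[0]))-90)
E
```

```text
[0.46469197 0.28850554 0.06      ] [0.61628234 0.29461604 0.06      ] [0.54048716 0.29156079 0.06      ] 0.15171347899356852
[0.52342958 0.20051909 0.008     ] [0.56200743 0.20248686 0.008     ] 0.03862799794840729 [0.5427185  0.20150297 0.008     ] [0.54018128 0.28043697 0.008     ] 91.84106105073278
-267.6917006614658
```

{"api": "send_rows", "payload": {
  "series": [
    {"offset": [4, -1, 40], "twist": 0.017, "fingers": 1},
    {"offset": [10, -2.5, 80], "twist": 0.017, "fingers": 1},
    {"offset": [10, -2.5, 120], "twist": 0.017, "fingers": 0.6},
    {"offset": [10, -2.5, 150], "twist": 0.017, "fingers": 0.5},
    {"offset": [10, -2.5, 170], "twist": 0.017, "fingers": 0.5}
  ]
}}

```text
time_s: 3.2
ee_pos: [0.5408, 0.2237, 0.0204]
tcp_rot: [-2.191, -2.25, 0.004]
ft_force: [-0.2, -0.3, 0.0]
width: 0.0735
grip_force: 0.0
```

{"api": "send_rows", "payload": {
  "series": [
    {"offset": [0, 0, 7], "twist": 0, "fingers": 0.5},
    {"offset": [0, 0, 13], "twist": 0, "fingers": 0.5},
    {"offset": [0, 0, 17], "twist": 0, "fingers": 0.5},
    {"offset": [0, 0, 19], "twist": 0, "fingers": 0.5},
    {"offset": [0, 0, 19.5], "twist": 0, "fingers": 0.5}
  ]
}}

```text
time_s: 3.7
ee_pos: [0.5423, 0.2242, 0.004]
tcp_rot: [2.189, 2.253, 0.001]
ft_force: [0.9, -0.6, -0.7]
width: 0.0694
grip_force: 0.0
```

{"api": "send_rows", "payload": {
  "series": [
    {"offset": [0, 0, 0], "twist": 0, "fingers": -0.3},
    {"offset": [0, 0, 0], "twist": 0, "fingers": -0.3},
    {"offset": [0, 0, 0], "twist": 0, "fingers": -0.5},
    {"offset": [0, 0, 0], "twist": 0, "fingers": -1},
    {"offset": [0, 0, 0], "twist": 0, "fingers": -1}
  ]
}}

```text
time_s: 4.2
ee_pos: [0.5421, 0.2241, 0.0035]
tcp_rot: [2.189, 2.253, 0.0]
ft_force: [-0.5, -0.2, 0.2]
width: 0.0346
grip_force: 0.0
```

{"api": "send_rows", "payload": {
  "series": [
    {"offset": [0, 0, 0], "twist": 0, "fingers": -1},
    {"offset": [0, 0, 0], "twist": 0, "fingers": -1},
    {"offset": [0, 0, 0], "twist": 0, "fingers": -1},
    {"offset": [0, 0, 0], "twist": 0, "fingers": -1},
    {"offset": [0, 0, 0], "twist": 0, "fingers": -1}
  ]
}}

```text
time_s: 4.7
ee_pos: [0.542, 0.2241, 0.0034]
tcp_rot: [-2.189, -2.253, 0.0]
ft_force: [-0.3, 0.6, 0.0]
width: 0.0008
grip_force: 0.0
```

```bash
python3 - <<'E'
from h import *
d=snap('wrist','w2');print(env.get_state())
im=cv2.imread('pics/w2.png');cv2.imwrite('pics/w2c.png',cv2.resize(im[60:330,150:490],None,fx=2,fy=2))
E
```

```text
{'time_s': 4.75, 'joint_positions': array([3.12706506e-01, 6.64648866e-01, 1.68172967e+00, 3.43986811e-06,
       7.95215329e-01, 2.83655574e-01]), 'dq': array([ 0.00175923,  0.00038892, -0.0002685 , -0.00011229, -0.00152903,
       -0.00187435]), 'effort': array([ 9.33922565e-04, -5.93417072e+01, -2.13311988e+01,  5.68696519e-02,
       -7.14585360e-03,  3.91177582e-05]), 'ee_pos': array([0.54199908, 0.22410682, 0.00343501]), 'tcp_rot': array([-2.18894159e+00, -2.25346886e+00, -1.18506208e-07]), 'ft_force': array([-0.15036788,  0.31661585,  0.30634518]), 'torque': array([-0.07255893, -0.10889467,  0.04226283]), 'grip_force': 0.0, 'width': 0.0007716381380324413}
```

View pics/w2c.png

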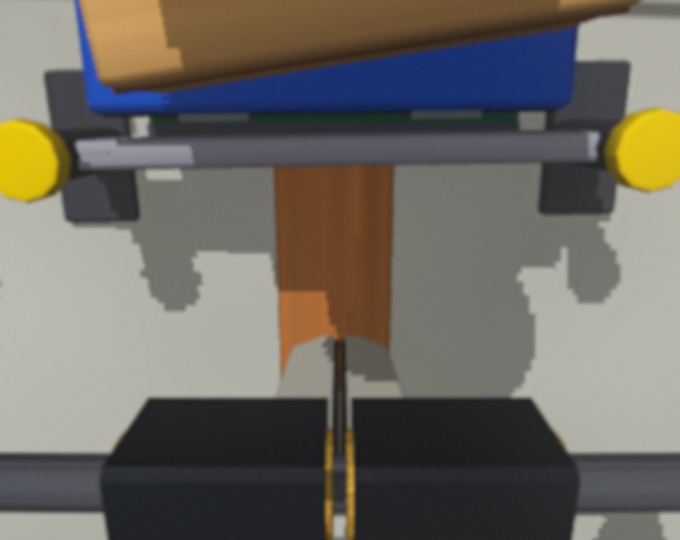

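```bash
python3 - <<'E'
from h import *
d=load('w2');f=lambda p:((proj(d,p)[0]-[150,60])*2).round(0)
for p in ([.5427,.2015,.008],[.5225,.2015,.008],[.562,.2015,.008],[.542,.2241,.0034],[.542,.2166,.0034],[.542,.2316,.0034],[.465,.2885,.06],[.6163,.2946,.06],[.5215,.26,.008],[.56,.26,.008]):print(p,f(p))
q=lambda u,v,z:onz(d,(150+u/2,60+v/2),z)
print(q(22,158,.06),q(655,148,.06))
print('h width',q(276,200,.008),q(393,200,.008),q(283,375,.008),q(388,345,.008), q(276,200,.03),q(393,200,.03))
E
```

```text
[0.5427, 0.2015, 0.008] [337. 393.]
[0.5225, 0.2015, 0.008] [283. 391.]
[0.562, 0.2015, 0.008] [389. 394.]
[0.542, 0.2241, 0.0034] [337. 331.]
[0.542, 0.2166, 0.0034] [337. 350.]
[0.542, 0.2316, 0.0034] [338. 312.]
[0.465, 0.2885, 0.06] [ 24. 161.]
[0.6163, 0.2946, 0.06] [655. 153.]
[0.5215, 0.26, 0.008] [280. 237.]
[0.56, 0.26, 0.008] [393. 240.]
[0.46468518 0.2891562  0.06      ] [0.61606192 0.29583573 0.06      ]
h width [0.52006866 0.27270532 0.008     ] [0.5594089  0.27382839 0.008     ] [0.52249144 0.2081335  0.008     ] [0.56051442 0.22116231 0.008     ] [0.5224241  0.27608852 0.03      ] [0.55717875 0.27708069 0.03      ]
```

The fingers shut to 0.8 mm over the handle, which still runs from crop (335,170) to (340,340), and no force was felt. So the tips are higher than the reported pose says. I'll open and feel downward.

{"api": "send_rows", "payload": {
  "series": [
    {"offset": [0, 0, -6], "twist": 0, "fingers": 0.5},
    {"offset": [0, 0, -6], "twist": 0, "fingers": 0.5},
    {"offset": [0, 0, -6], "twist": 0, "fingers": 0.5},
    {"offset": [0, 0, -6], "twist": 0, "fingers": 0.5},
    {"offset": [0, 0, -6], "twist": 0, "fingers": 0.5}
  ]
}}

```text
time_s: 5.25
ee_pos: [0.542, 0.2241, 0.0094]
tcp_rot: [-2.189, -2.253, 0.0]
ft_force: [-0.2, -0.5, 0.7]
width: 0.0357
grip_force: 0.0
```

{"api": "send_rows", "payload": {
  "series": [
    {"offset": [0, 0, 0], "twist": 0, "fingers": 0.5},
    {"offset": [0, 0, 0], "twist": 0, "fingers": 0.5},
    {"offset": [0, 0, 3], "twist": 0, "fingers": 0.5},
    {"offset": [0, 0, 6], "twist": 0, "fingers": 0.5},
    {"offset": [0, 0, 7], "twist": 0, "fingers": 0.5}
  ]
}}

```text
time_s: 5.75
ee_pos: [0.5418, 0.224, 0.0019]
tcp_rot: [-2.189, -2.253, 0.001]
ft_force: [-0.8, -0.2, -0.2]
width: 0.0693
grip_force: 0.0
```

{"api": "send_rows", "payload": {
  "series": [
    {"offset": [0, 0, 0.5], "twist": 0, "fingers": 0.5},
    {"offset": [0, 0, 1], "twist": 0, "fingers": 0.5},
    {"offset": [0, 0, 1.5], "twist": 0, "fingers": 0.5},
    {"offset": [0, 0, 1.5], "twist": 0, "fingers": 0.5},
    {"offset": [0, 0, 1.5], "twist": 0, "fingers": 0.5}
  ]
}}

```text
time_s: 6.25
ee_pos: [0.5421, 0.2241, 0.001]
tcp_rot: [2.189, 2.253, 0.0]
ft_force: [-0.0, -0.3, 0.4]
width: 0.0699
grip_force: 0.0
```

{"api": "send_rows", "payload": {
  "series": [
    {"offset": [0, 0, 0.5], "twist": 0, "fingers": 0.5},
    {"offset": [0, 0, 1], "twist": 0, "fingers": 0.5},
    {"offset": [0, 0, 1.5], "twist": 0, "fingers": 0.5},
    {"offset": [0, 0, 2], "twist": 0, "fingers": 0.5},
    {"offset": [0, 0, 2], "twist": 0, "fingers": 0.5}
  ]
}}

```text
time_s: 6.75
ee_pos: [0.542, 0.2241, -0.0011]
tcp_rot: [-2.189, -2.253, 0.0]
ft_force: [-0.3, -0.6, 0.5]
width: 0.0699
grip_force: 0.0
```

```bash
python3 - <<'E'
from h import *
d=snap('wrist','w3');print(env.get_state()['ft_force'],env.get_state()['ee_pos'])
b=snap('side','s3');a=snap('scene','sc3')
im=d['image'][60:330,150:490,::-1]
im2=cv2.resize(b['image'][195:275,270:390,::-1],None,fx=3.3,fy=3.3,interpolation=cv2.INTER_CUBIC)
im3=cv2.resize(a['image'][140:220,295:395,::-1],None,fx=3.6,fy=3.3,interpolation=cv2.INTER_CUBIC)
top=np.zeros((270,800,3),np.uint8);top[:,:340]=im
bot=np.zeros((270,800,3),np.uint8);bot[:264,:396]=im2;bot[:264,400:760]=im3
cv2.imwrite('pics/m3.png',np.vstack([top,bot]))
E
```

```text
[-0.78903574  1.10183064  0.83557867] [ 0.5419791   0.22409879 -0.00111162]
```

View pics/m3.png

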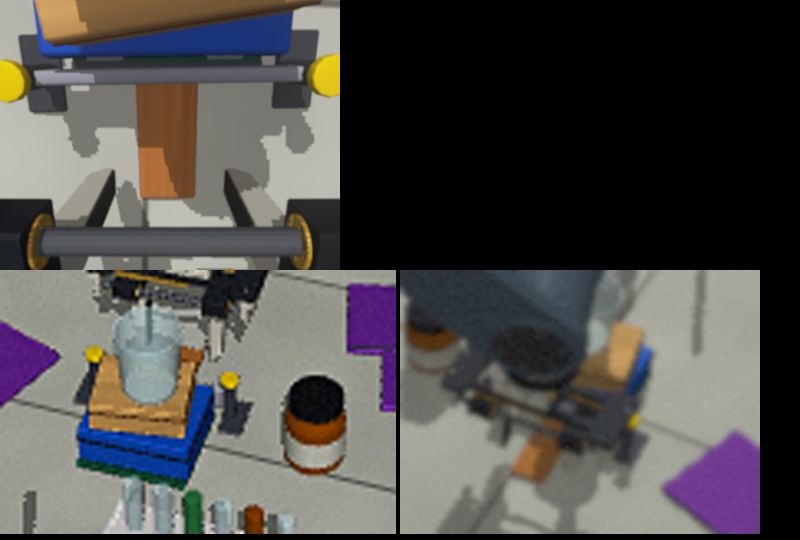

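The handle end now shows at half-crop (167,196), and the fingertips at (112,170) and (228,170) stand either side of it. The pile is untouched. Next I'll work out the true height of the tips.

```bash
python3 - <<'E'
from h import *
d=load('w3');T=np.array(d['T']);print(T[:3,3])
for u,v in [(112,170),(228,170)]:
    o,r=ray(d,(150+u,60+v))
    for y in (.2166,.2241,.2316): print((u,v),y,(o+r*(y-o[1])/r[1]).round(4))
    for z in (0,.02,.03): print('z',(o+r*(z-o[2])/r[2]).round(4))
d1=load('w1')
for u,v in [(246,231),(393,231)]:
    o,r=ray(d1,(u,v))
    for y in (.2067,.2142,.2217): print('w1',y,(o+r*(y-o[1])/r[1]).round(4))
E
```

```text
[0.54026044 0.30172634 0.19218459]
(112, 170) 0.2166 [ 0.4988  0.2166 -0.0078]
(112, 170) 0.2241 [0.5024 0.2241 0.0098]
(112, 170) 0.2316 [0.5061 0.2316 0.0274]
z [0.5004 0.2199 0.    ]
z [0.5046 0.2285 0.02  ]
z [0.5066 0.2327 0.03  ]
(228, 170) 0.2166 [ 0.5891  0.2166 -0.014 ]
(228, 170) 0.2241 [0.5848 0.2241 0.0042]
(228, 170) 0.2316 [0.5805 0.2316 0.0223]
z [0.5858 0.2224 0.    ]
z [0.5811 0.2306 0.02  ]
z [0.5787 0.2348 0.03  ]
w1 0.2067 [0.491  0.2067 0.1916]
w1 0.2142 [0.4954 0.2142 0.2087]
w1 0.2217 [0.4999 0.2217 0.2259]
w1 0.2067 [0.6046 0.2067 0.1779]
w1 0.2142 [0.599  0.2142 0.1963]
w1 0.2217 [0.5935 0.2217 0.2146]
```

```bash
python3 -c "
from bench import env; print(env.grip_point_offset,[x for x in dir(env) if x[0]!='_'])"
```

```text
0.0188 ['IKError', 'finish_job', 'get_state', 'grip_point_offset', 'snapshot']
```

{"api": "send_rows", "payload": {
  "series": [
    {"offset": [0, 0, 1], "twist": 0, "fingers": 0.5},
    {"offset": [0, 0, 2], "twist": 0, "fingers": 0.5},
    {"offset": [0, 0, 3], "twist": 0, "fingers": 0.5},
    {"offset": [0, 0, 4], "twist": 0, "fingers": 0.5},
    {"offset": [0, 0, 4], "twist": 0, "fingers": 0.5}
  ]
}}

```text
time_s: 7.4
ee_pos: [0.5419, 0.224, -0.0053]
tcp_rot: [-2.189, -2.253, 0.0]
ft_force: [0.2, -0.2, 0.6]
width: 0.0694
grip_force: 0.0
```

{"api": "send_rows", "payload": {
  "series": [
    {"offset": [0, 0, 0.5], "twist": 0, "fingers": 0.5},
    {"offset": [0, 0, 1], "twist": 0, "fingers": 0.5},
    {"offset": [0, 0, 1.5], "twist": 0, "fingers": 0.5},
    {"offset": [0, 0, 2], "twist": 0, "fingers": 0.5},
    {"offset": [0, 0, 2], "twist": 0, "fingers": 0.5}
  ]
}}

```text
time_s: 7.9
ee_pos: [0.542, 0.2241, -0.0071]
tcp_rot: [-2.189, -2.253, 0.0]
ft_force: [-0.0, -0.1, -0.2]
width: 0.0698
grip_force: 0.0
```

{"api": "send_rows", "payload": {
  "series": [
    {"offset": [0, 0, 1], "twist": 0, "fingers": 0.5},
    {"offset": [0, 0, 2], "twist": 0, "fingers": 0.5},
    {"offset": [0, 0, 3], "twist": 0, "fingers": 0.5},
    {"offset": [0, 0, 4], "twist": 0, "fingers": 0.5},
    {"offset": [0, 0, 4], "twist": 0, "fingers": 0.5}
  ]
}}

```text
time_s: 8.4
ee_pos: [0.5419, 0.2241, -0.0113]
tcp_rot: [-2.189, -2.253, 0.0]
ft_force: [-0.7, 0.5, 0.1]
width: 0.0698
grip_force: 0.0
```

{"api": "send_rows", "payload": {
  "series": [
    {"offset": [0, 0, 0.5], "twist": 0, "fingers": 0.5},
    {"offset": [0, 0, 1], "twist": 0, "fingers": 0.5},
    {"offset": [0, 0, 1.5], "twist": 0, "fingers": 0.5},
    {"offset": [0, 0, 2], "twist": 0, "fingers": 0.5},
    {"offset": [0, 0, 2], "twist": 0, "fingers": 0.5}
  ]
}}

```text
time_s: 8.9
ee_pos: [0.542, 0.2241, -0.0131]
tcp_rot: [-2.189, -2.253, 0.0]
ft_force: [-0.1, 0.0, -0.7]
width: 0.0694
grip_force: 0.0
```

{"api": "send_rows", "payload": {
  "series": [
    {"offset": [0, 0, 0.5], "twist": 0, "fingers": 0.5},
    {"offset": [0, 0, 1], "twist": 0, "fingers": 0.5},
    {"offset": [0, 0, 1.5], "twist": 0, "fingers": 0.5},
    {"offset": [0, 0, 2], "twist": 0, "fingers": 0.5},
    {"offset": [0, 0, 2], "twist": 0, "fingers": 0.5}
  ]
}}

```text
time_s: 9.4
ee_pos: [0.542, 0.2241, -0.0151]
tcp_rot: [-2.189, -2.253, 0.0]
ft_force: [0.2, -0.2, 0.6]
width: 0.0696
grip_force: 0.0
```

{"api": "send_rows", "payload": {
  "series": [
    {"offset": [0, 0, 0.5], "twist": 0, "fingers": 0.5},
    {"offset": [0, 0, 1], "twist": 0, "fingers": 0.5},
    {"offset": [0, 0, 1.5], "twist": 0, "fingers": 0.5},
    {"offset": [0, 0, 2], "twist": 0, "fingers": 0.5},
    {"offset": [0, 0, 2], "twist": 0, "fingers": 0.5}
  ]
}}

```text
time_s: 9.9
ee_pos: [0.542, 0.2241, -0.0171]
tcp_rot: [-2.189, -2.253, 0.0]
ft_force: [-0.3, -0.1, 0.6]
width: 0.07
grip_force: 0.0
```

{"api": "send_rows", "payload": {
  "series": [
    {"offset": [0, 0, 0.5], "twist": 0, "fingers": 0.5},
    {"offset": [0, 0, 1], "twist": 0, "fingers": 0.5},
    {"offset": [0, 0, 1.5], "twist": 0, "fingers": 0.5},
    {"offset": [0, 0, 2], "twist": 0, "fingers": 0.5},
    {"offset": [0, 0, 2], "twist": 0, "fingers": 0.5}
  ]
}}

```text
time_s: 10.4
ee_pos: [0.542, 0.2241, -0.0191]
tcp_rot: [-2.189, -2.253, 0.0]
ft_force: [-0.2, 0.2, 0.5]
width: 0.0698
grip_force: 0.0
```

{"api": "send_rows", "payload": {
  "series": [
    {"offset": [0, 0, 0.5], "twist": 0, "fingers": 0.5},
    {"offset": [0, 0, 1], "twist": 0, "fingers": 0.5},
    {"offset": [0, 0, 1.5], "twist": 0, "fingers": 0.5},
    {"offset": [0, 0, 2], "twist": 0, "fingers": 0.5},
    {"offset": [0, 0, 2], "twist": 0, "fingers": 0.5}
  ]
}}

```text
time_s: 10.9
ee_pos: [0.542, 0.2241, -0.0211]
tcp_rot: [-2.189, -2.253, 0.0]
ft_force: [-0.4, 0.0, 0.4]
width: 0.0695
grip_force: 0.0
```

{"api": "send_rows", "payload": {
  "series": [
    {"offset": [0, 0, 0.5], "twist": 0, "fingers": 0.5},
    {"offset": [0, 0, 1], "twist": 0, "fingers": 0.5},
    {"offset": [0, 0, 1.5], "twist": 0, "fingers": 0.5},
    {"offset": [0, 0, 2], "twist": 0, "fingers": 0.5},
    {"offset": [0, 0, 2], "twist": 0, "fingers": 0.5}
  ]
}}

```text
time_s: 11.4
ee_pos: [0.542, 0.2241, -0.0231]
tcp_rot: [-2.189, -2.253, 0.0]
ft_force: [0.3, -0.8, 0.4]
width: 0.0697
grip_force: 0.0
```

{"api": "send_rows", "payload": {
  "series": [
    {"offset": [0, 0, 0], "twist": 0, "fingers": -0.3},
    {"offset": [0, 0, 0], "twist": 0, "fingers": -0.3},
    {"offset": [0, 0, 0], "twist": 0, "fingers": -0.3},
    {"offset": [0, 0, 0], "twist": 0, "fingers": -0.3},
    {"offset": [0, 0, 0], "twist": 0, "fingers": -0.3}
  ],
  "squeeze": 50
}}

```text
time_s: 11.9
ee_pos: [0.5417, 0.224, -0.0231]
tcp_rot: [-2.189, -2.253, 0.001]
ft_force: [-2.1, -1.0, 1.3]
width: 0.0389
grip_force: 50.0
```

The board is gripped (38.9 mm, 50 N), so the tips sit about 25 mm above the reported TCP. Now I draw it straight out.

{"api": "send_rows", "payload": {
  "series": [
    {"offset": [-2, 0, 0], "twist": 0, "fingers": -1},
    {"offset": [-6, 0, 0], "twist": 0, "fingers": -1},
    {"offset": [-11, 0, 0], "twist": 0, "fingers": -1},
    {"offset": [-16, 0.2, 0], "twist": 0, "fingers": -1},
    {"offset": [-21, 0.3, 0], "twist": 0, "fingers": -1}
  ]
}}

```text
time_s: 12.4
ee_pos: [0.543, 0.2043, -0.0231]
tcp_rot: [-2.189, -2.252, -0.003]
ft_force: [-2.0, 13.1, -2.9]
width: 0.039
grip_force: 50.0
```

{"api": "send_rows", "payload": {
  "series": [
    {"offset": [-5, 0, 0], "twist": 0, "fingers": -1},
    {"offset": [-10, 0, 0], "twist": 0, "fingers": -1},
    {"offset": [-15, 0.2, 0], "twist": 0, "fingers": -1},
    {"offset": [-20, 0.3, 0], "twist": 0, "fingers": -1},
    {"offset": [-25, 0.3, 0], "twist": 0, "fingers": -1}
  ]
}}

```text
time_s: 12.9
ee_pos: [0.5441, 0.1798, -0.023]
tcp_rot: [-2.189, -2.252, -0.004]
ft_force: [-0.3, 17.1, -1.9]
width: 0.039
grip_force: 50.0
```

{"api": "send_rows", "payload": {
  "series": [
    {"offset": [-5, 0, 0], "twist": 0, "fingers": -1},
    {"offset": [-10, 0, 0], "twist": 0, "fingers": -1},
    {"offset": [-15, 0.2, 0], "twist": 0, "fingers": -1},
    {"offset": [-20, 0.3, 0], "twist": 0, "fingers": -1},
    {"offset": [-25, 0.3, 0], "twist": 0, "fingers": -1}
  ]
}}

```text
time_s: 13.4
ee_pos: [0.5451, 0.1549, -0.023]
tcp_rot: [-2.189, -2.252, -0.004]
ft_force: [-0.5, 15.1, -1.2]
width: 0.0386
grip_force: 50.0
```

{"api": "send_rows", "payload": {
  "series": [
    {"offset": [-5, 0, 0], "twist": 0, "fingers": -1},
    {"offset": [-10, 0, 0], "twist": 0, "fingers": -1},
    {"offset": [-15, 0.2, 0], "twist": 0, "fingers": -1},
    {"offset": [-20, 0.3, 0], "twist": 0, "fingers": -1},
    {"offset": [-25, 0.3, 0], "twist": 0, "fingers": -1}
  ]
}}

```text
time_s: 13.9
ee_pos: [0.546, 0.1279, -0.0231]
tcp_rot: [2.189, 2.253, 0.0]
ft_force: [-0.7, 2.9, -0.6]
width: 0.0388
grip_force: 50.0
```

{"api": "send_rows", "payload": {
  "series": [
    {"offset": [-5, 0, 0], "twist": 0, "fingers": -1},
    {"offset": [-10, 0, 0], "twist": 0, "fingers": -1},
    {"offset": [-15, 0.2, 0], "twist": 0, "fingers": -1},
    {"offset": [-20, 0.3, 0], "twist": 0, "fingers": -1},
    {"offset": [-25, 0.3, 0], "twist": 0, "fingers": -1}
  ]
}}

```text
time_s: 14.4
ee_pos: [0.5471, 0.1026, -0.023]
tcp_rot: [2.189, 2.253, -0.0]
ft_force: [0.9, 0.7, -0.7]
width: 0.0391
grip_force: 50.0
```

{"api": "send_rows", "payload": {
  "series": [
    {"offset": [-4, 0, 0], "twist": 0, "fingers": -1},
    {"offset": [-8, 0, 0], "twist": 0, "fingers": -1},
    {"offset": [-12, 0, 0], "twist": 0, "fingers": -1},
    {"offset": [-15, 0, 0], "twist": 0, "fingers": -1},
    {"offset": [-15, 0, 0], "twist": 0, "fingers": -1}
  ]
}}

```text
time_s: 14.9
ee_pos: [0.5476, 0.0878, -0.023]
tcp_rot: [2.189, 2.253, -0.0]
ft_force: [0.6, -0.6, -0.3]
width: 0.0389
grip_force: 50.0
```

```bash
python3 - <<'E'
from h import *
d=snap('wrist','w4');b=snap('side','s4');print(env.get_state()['ee_pos'])
im=d['image'][:, :, ::-1][:330]
im2=cv2.resize(b['image'][195:275,270:390,::-1],None,fx=3.3,fy=3.3,interpolation=cv2.INTER_CUBIC)
c=np.zeros((594,640,3),np.uint8);c[:330]=im;c[330:,:396]=im2
cv2.imwrite('pics/m4.png',c)
E
```

```text
[ 0.54752948  0.08805286 -0.02304561]
```

View pics/m4.png

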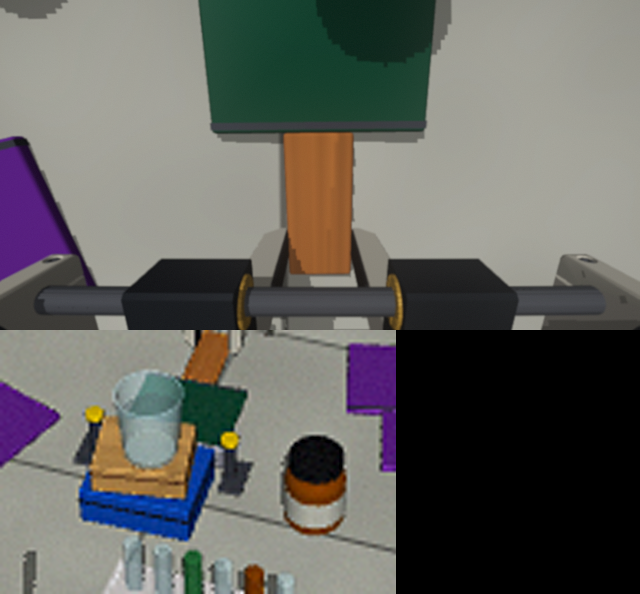

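The board is fully out: the plate's near edge is at rows 125–130 and the handle ends at row 273 between the fingers. The side view shows the pile standing upright on the bench behind the gate. I'll regrip nearer the plate and a little lower before lifting, to limit sag.

{"api": "send_rows", "payload": {
  "series": [
    {"offset": [0, 0, 0], "twist": 0, "fingers": 0.2},
    {"offset": [0, 0, 0], "twist": 0, "fingers": 0.2},
    {"offset": [5, 0, 0], "twist": 0, "fingers": 0.2},
    {"offset": [25, 0, 0], "twist": 0, "fingers": 0.2},
    {"offset": [48, 0, 0], "twist": 0, "fingers": 0.2}
  ]
}}

```text
time_s: 15.5
ee_pos: [0.5461, 0.1367, -0.023]
tcp_rot: [2.19, 2.252, 0.0]
ft_force: [-0.3, -0.5, 0.6]
width: 0.0557
grip_force: 0.0
```

{"api": "send_rows", "payload": {
  "series": [
    {"offset": [0, 0, 0], "twist": 0, "fingers": 0.2},
    {"offset": [0, 0, 0.5], "twist": 0, "fingers": 0.2},
    {"offset": [0, 0, 1], "twist": 0, "fingers": 0.2},
    {"offset": [0, 0, 1.5], "twist": 0, "fingers": 0.2},
    {"offset": [0, 0, 1.5], "twist": 0, "fingers": 0.2}
  ]
}}

```text
time_s: 16.0
ee_pos: [0.546, 0.1356, -0.0247]
tcp_rot: [-2.19, -2.253, 0.0]
ft_force: [-0.3, -0.7, 0.0]
width: 0.0558
grip_force: 0.0
```

{"api": "send_rows", "payload": {
  "series": [
    {"offset": [0, 0, 0.5], "twist": 0, "fingers": 0.2},
    {"offset": [0, 0, 1], "twist": 0, "fingers": 0.2},
    {"offset": [0, 0, 1.5], "twist": 0, "fingers": 0.2},
    {"offset": [0, 0, 1.5], "twist": 0, "fingers": 0.2},
    {"offset": [0, 0, 1.5], "twist": 0, "fingers": 0.2}
  ]
}}

```text
time_s: 16.5
ee_pos: [0.5461, 0.136, -0.0254]
tcp_rot: [2.189, 2.253, -0.0]
ft_force: [-3.0, -1.5, 9.4]
width: 0.056
grip_force: 4.8
```

{"api": "send_rows", "payload": {
  "series": [
    {"offset": [0, 0, 0], "twist": 0, "fingers": -1},
    {"offset": [0, 0, 0], "twist": 0, "fingers": -1},
    {"offset": [0, 0, 0], "twist": 0, "fingers": -1},
    {"offset": [0, 0, 0], "twist": 0, "fingers": -1},
    {"offset": [0, 0, 0], "twist": 0, "fingers": -1}
  ],
  "squeeze": 60
}}

```text
time_s: 17.0
ee_pos: [0.5464, 0.1362, -0.0254]
tcp_rot: [2.189, 2.253, 0.001]
ft_force: [-1.8, -1.5, 8.0]
width: 0.0391
grip_force: 60.8
```

Bench contact came at a reported z of −25.4 mm, so the tips sit 25 mm above the reported TCP. Now I lift the board and carry it over the tray.

{"api": "send_rows", "payload": {
  "series": [
    {"offset": [0, 0, -3], "twist": 0, "fingers": -1},
    {"offset": [0, 0, -12], "twist": 0, "fingers": -1},
    {"offset": [0, 0, -28], "twist": 0, "fingers": -1},
    {"offset": [0, 0, -46], "twist": 0, "fingers": -1},
    {"offset": [0, 0, -60], "twist": 0, "fingers": -1}
  ]
}}

```text
time_s: 17.5
ee_pos: [0.5462, 0.1362, 0.0352]
tcp_rot: [2.189, 2.253, 0.001]
ft_force: [-0.2, 0.0, -2.0]
width: 0.0391
grip_force: 60.0
```

{"api": "send_rows", "payload": {
  "series": [
    {"offset": [-15, 0, 0], "twist": 0, "fingers": -1},
    {"offset": [-50, -1, 0], "twist": 0, "fingers": -1},
    {"offset": [-90, -2, 0], "twist": 0, "fingers": -1},
    {"offset": [-135, -3, 0], "twist": 0, "fingers": -1},
    {"offset": [-180, -4, 0], "twist": 0, "fingers": -1}
  ]
}}

```text
time_s: 18.0
ee_pos: [0.5465, -0.0462, 0.0334]
tcp_rot: [-2.188, -2.253, 0.001]
ft_force: [0.9, -0.0, -1.2]
width: 0.0393
grip_force: 60.0
```

{"api": "send_rows", "payload": {
  "series": [
    {"offset": [-35, 0, 0], "twist": 0.08, "fingers": -1},
    {"offset": [-60, -1, 0], "twist": 0.2, "fingers": -1},
    {"offset": [-77, -2, 0], "twist": 0.34, "fingers": -1},
    {"offset": [-84, -2, 0], "twist": 0.48, "fingers": -1},
    {"offset": [-84, -2, 0], "twist": 0.62, "fingers": -1}
  ]
}}

```text
time_s: 18.5
ee_pos: [0.5469, -0.1298, 0.0333]
tcp_rot: [-2.777, -1.468, 0.001]
ft_force: [0.4, 0.0, -1.9]
width: 0.0389
grip_force: 60.0
```

{"api": "send_rows", "payload": {
  "series": [
    {"offset": [0, 0, 0], "twist": 0.14, "fingers": -1},
    {"offset": [0, 0, 0], "twist": 0.28, "fingers": -1},
    {"offset": [0, 0, 0], "twist": 0.42, "fingers": -1},
    {"offset": [0, 0, 0], "twist": 0.56, "fingers": -1},
    {"offset": [0, 0, 0], "twist": 0.7, "fingers": -1}
  ]
}}

```text
time_s: 19.0
ee_pos: [0.5469, -0.1286, 0.0333]
tcp_rot: [-3.112, -0.429, 0.002]
ft_force: [-0.5, -0.1, -1.8]
width: 0.0391
grip_force: 60.0
```

{"api": "send_rows", "payload": {
  "series": [
    {"offset": [0, 0, 0], "twist": 0.12, "fingers": -1},
    {"offset": [0, 0, 0], "twist": 0.22, "fingers": -1},
    {"offset": [0, 0, 0], "twist": 0.28, "fingers": -1},
    {"offset": [0, 0, 0], "twist": 0.3, "fingers": -1},
    {"offset": [0, 0, 0], "twist": 0.3, "fingers": -1}
  ]
}}

```text
time_s: 19.5
ee_pos: [0.5472, -0.1283, 0.0335]
tcp_rot: [-3.141, 0.031, 0.001]
ft_force: [-0.6, 0.2, -2.1]
width: 0.0392
grip_force: 60.0
```

```bash
python3 - <<'E'
from h import *
d=snap('wrist','w5');b=snap('side','s5');s=env.get_state();print(s['ee_pos'],R.from_rotvec(s['tcp_rot']).as_matrix()[:,0])
im=d['image'][:300, :, ::-1]
im2=cv2.resize(b['image'][90:240,270:430,::-1],None,fx=2,fy=2,interpolation=cv2.INTER_CUBIC)
c=np.zeros((600,640,3),np.uint8);c[:300]=im;c[300:,:320]=im2
cv2.imwrite('pics/m5.png',c)
E
```

```text
[ 0.54742943 -0.128164    0.03371022] [ 9.99819157e-01 -1.90122229e-02 -4.34984888e-04]
```

View pics/m5.png

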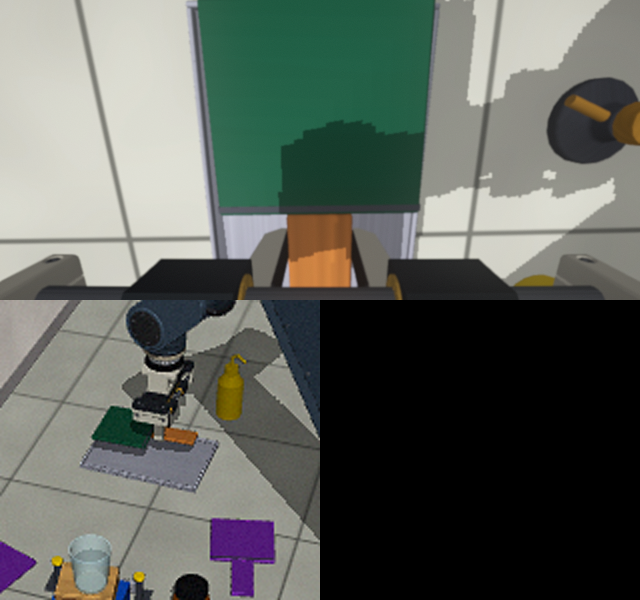

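The plate hangs level and laterally centred over the tray (near edge columns 211–420, tray sides about 215–415). The burner foot shows at (593,120). The side view shows the board above the tray and the pile upright. A quick lengthwise check of the tray from the side camera comes next.

```bash
python3 - <<'E'
from h import *
b=load('s5');q=lambda u,v,z:onz(b,(270+u/2,90+(v-300)/2),z)
for p in [(82,463),(197,490),(217,438)]: print(q(*p,.012).round(3))
for p in [(93,440),(144,449)]: print('plate',q(*p,.065).round(3))
d=load('w5')
for u,v in [(211,210),(420,207)]: print('w',onz(d,(u,v),.067).round(4))
print('foot',onz(d,(593,120),.008).round(4),'nip tip',onz(d,(572,101),.026).round(4))
E
```

```text
[ 0.693 -0.042  0.012]
[ 0.443 -0.029  0.012]
[ 0.45  -0.212  0.012]
plate [ 0.673 -0.056  0.065]
plate [ 0.564 -0.059  0.065]
w [ 0.5722 -0.0632  0.067 ]
w [ 0.5715 -0.1885  0.067 ]
foot [ 0.6188 -0.3377  0.008 ] nip tip [ 0.6321 -0.3027  0.026 ]
```

{"api": "send_rows", "payload": {
  "series": [
    {"offset": [0, 0, 10], "twist": 0, "fingers": -1},
    {"offset": [0, 0, 22], "twist": 0, "fingers": -1},
    {"offset": [0, 0, 33], "twist": 0, "fingers": -1},
    {"offset": [0, 0, 40], "twist": 0, "fingers": -1},
    {"offset": [0, 0, 43], "twist": 0, "fingers": -1}
  ]
}}

```text
time_s: 20.1
ee_pos: [0.5471, -0.1277, -0.0103]
tcp_rot: [-3.141, 0.032, 0.003]
ft_force: [-0.6, 0.0, -1.6]
width: 0.0395
grip_force: 60.0
```

{"api": "send_rows", "payload": {
  "series": [
    {"offset": [-4, 0, 0], "twist": 0, "fingers": -1},
    {"offset": [-7, 0, 0], "twist": 0, "fingers": -1},
    {"offset": [-7, 0, 3], "twist": 0, "fingers": -1},
    {"offset": [-7, 0, 6], "twist": 0, "fingers": -1},
    {"offset": [-7, 0, 8], "twist": 0, "fingers": -1}
  ]
}}

```text
time_s: 20.6
ee_pos: [0.5408, -0.1278, -0.0172]
tcp_rot: [3.141, -0.032, 0.0]
ft_force: [-0.2, 0.1, -1.6]
width: 0.0391
grip_force: 60.0
```

{"api": "send_rows", "payload": {
  "series": [
    {"offset": [0, 0, 1], "twist": 0, "fingers": -1},
    {"offset": [0, 0, 2], "twist": 0, "fingers": -1},
    {"offset": [0, 0, 2.5], "twist": 0, "fingers": -1},
    {"offset": [0, 0, 2.5], "twist": 0, "fingers": -1},
    {"offset": [0, 0, 2.5], "twist": 0, "fingers": -1}
  ]
}}

```text
time_s: 21.1
ee_pos: [0.5408, -0.1277, -0.0195]
tcp_rot: [-3.141, 0.032, -0.0]
ft_force: [0.1, 0.5, -1.9]
width: 0.0391
grip_force: 60.0
```

{"api": "send_rows", "payload": {
  "series": [
    {"offset": [0, 0, 0.7], "twist": 0, "fingers": -1},
    {"offset": [0, 0, 1.4], "twist": 0, "fingers": -1},
    {"offset": [0, 0, 1.4], "twist": 0, "fingers": -1},
    {"offset": [0, 0, 1.4], "twist": 0, "fingers": 0.2},
    {"offset": [0, 0, 1.4], "twist": 0, "fingers": 0.2}
  ]
}}

```text
time_s: 21.6
ee_pos: [0.5409, -0.1278, -0.0208]
tcp_rot: [3.141, -0.032, 0.001]
ft_force: [-0.5, -0.1, 0.3]
width: 0.0507
grip_force: 0.0
```

{"api": "send_rows", "payload": {
  "series": [
    {"offset": [0, 0, 0], "twist": 0, "fingers": 0.2},
    {"offset": [0, 0, 0], "twist": 0, "fingers": 0.2},
    {"offset": [0, 0, 0], "twist": 0, "fingers": 0.2},
    {"offset": [0, 0, -2], "twist": 0, "fingers": 0.2},
    {"offset": [0, 0, -10], "twist": 0, "fingers": 0.2}
  ]
}}

```text
time_s: 22.1
ee_pos: [0.5403, -0.1276, -0.0111]
tcp_rot: [-3.141, 0.032, 0.002]
ft_force: [-0.1, -0.6, 0.5]
width: 0.056
grip_force: 0.0
```

{"api": "send_rows", "payload": {
  "series": [
    {"offset": [0, 0, -40], "twist": 0, "fingers": 0.2},
    {"offset": [0, 0, -85], "twist": 0, "fingers": 0.2},
    {"offset": [0, 0, -130], "twist": 0, "fingers": 0},
    {"offset": [0, 0, -165], "twist": 0, "fingers": 0},
    {"offset": [0, 0, -185], "twist": 0, "fingers": 0}
  ]
}}

```text
time_s: 22.6
ee_pos: [0.5416, -0.128, 0.178]
tcp_rot: [3.14, -0.032, 0.007]
ft_force: [-0.2, -0.4, -1.4]
width: 0.0471
grip_force: 0.0
```

```bash
python3 - <<'E'
from h import *
d=snap('wrist','w6');s=env.get_state();print(s['ee_pos'],R.from_rotvec(s['tcp_rot']).as_matrix()[:,0])
E
```

```text
[ 0.54255875 -0.12829403  0.18003588] [ 0.99977296 -0.02010102  0.00706927]
```

View pics/w6.png

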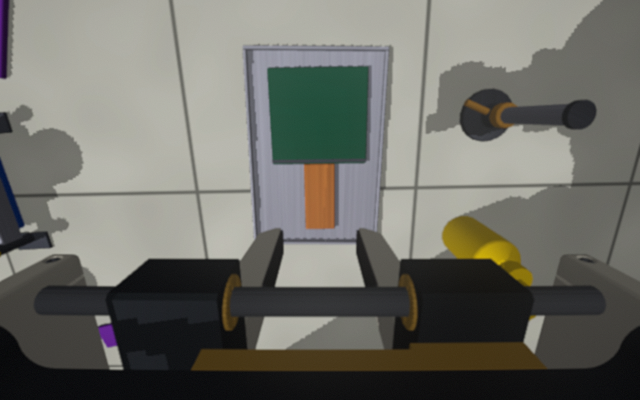

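The board lies flat inside the tray, released: plate corners at (268,68), (369,67), (367,162) and (273,163), handle end at (320,228). The burner foot is at (486,115) and its top at (580,113). The wash bottle at (485,245) is well away from the approach.

```bash
python3 - <<'E'
from h import *
d=load('w6')
s=env.get_state();print(s['ee_pos'],R.from_rotvec(s['tcp_rot']).as_matrix()[:,0])
P=[onz(d,p,.012) for p in [(268,67),(369,66),(367,163),(273,163)]]
print(np.round(P,3),'plate',np.mean(P,0))
print('foot',onz(d,(487,115),.008),'top',onz(d,(582,113),.138))
T=[onz(d,p,.012) for p in [(245,46),(390,46),(381,241),(257,238)]];print(np.round(T,3))
E
```

```text
[ 0.54255875 -0.12829403  0.18003588] [ 0.99977296 -0.02010102  0.00706927]
[[ 0.677 -0.07   0.012]
 [ 0.676 -0.189  0.012]
 [ 0.561 -0.189  0.012]
 [ 0.563 -0.069  0.012]] plate [ 0.61938294 -0.12923758  0.012     ]
foot [ 0.61777126 -0.33884364  0.008     ] top [ 0.61847974 -0.34141493  0.138     ]
[[ 0.7   -0.045  0.012]
 [ 0.697 -0.213  0.012]
 [ 0.451 -0.212  0.012]
 [ 0.46  -0.04   0.012]]
```

{"api": "send_rows", "payload": {
  "series": [
    {"offset": [8, 20, 0], "twist": 0, "fingers": 0.3},
    {"offset": [24, 62, 0], "twist": 0, "fingers": 0.3},
    {"offset": [42, 108, 0], "twist": 0, "fingers": 0.3},
    {"offset": [60, 154, 0], "twist": 0, "fingers": 0.5},
    {"offset": [76, 195, 0], "twist": 0, "fingers": 0.5}
  ]
}}

```text
time_s: 23.15
ee_pos: [0.6129, -0.3264, 0.1737]
tcp_rot: [-3.141, 0.032, 0.0]
ft_force: [-0.0, 1.0, 0.3]
width: 0.0686
grip_force: 0.0
```

{"api": "send_rows", "payload": {
  "series": [
    {"offset": [3, 8, 0], "twist": 0, "fingers": 0.5},
    {"offset": [4, 12, 0], "twist": 0, "fingers": 0.5},
    {"offset": [4, 12, 0], "twist": 0, "fingers": 0.5},
    {"offset": [4, 12, 0], "twist": 0, "fingers": 0.5},
    {"offset": [4, 12, 0], "twist": 0, "fingers": 0.5}
  ]
}}

```text
time_s: 23.65
ee_pos: [0.6165, -0.3352, 0.1744]
tcp_rot: [-3.141, 0.03, -0.0]
ft_force: [-0.5, -0.1, 0.4]
width: 0.07
grip_force: 0.0
```

```bash
python3 - <<'E'
from h import *
d=snap('wrist','w7');s=env.get_state();print(s['ee_pos'],R.from_rotvec(s['tcp_rot']).as_matrix()[:,0])
f=lambda p:proj(d,p)[0].round(0)
print(f([.6185,-.339,.14]),f([.6185,-.339,.0]))
cv2.imwrite('pics/w7c.png',cv2.resize(d['image'][60:330,180:480,::-1],None,fx=2,fy=2))
E
```

```text
[ 0.61660197 -0.33534705  0.17444165] [ 9.99815286e-01 -1.92181733e-02  2.37179534e-04]
[324. 209.] [323. 175.]
```

View pics/w7c.png

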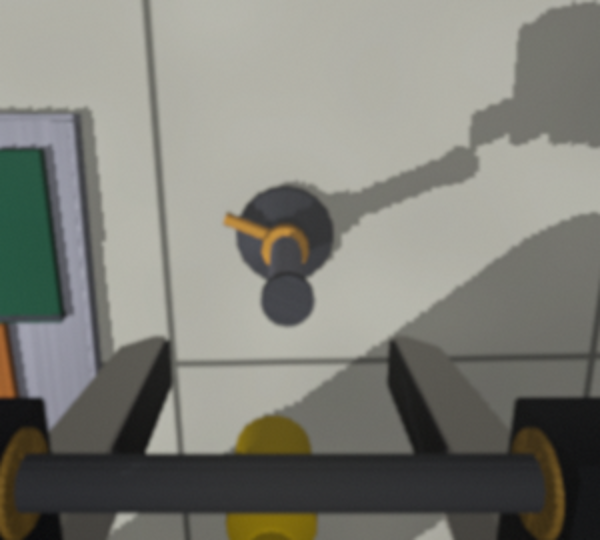

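The wrist crop shows the burner top at (287,299) and its foot at (284,232), between the open fingers and matching the predicted pixels to within 1 px. That view took me one over the ten-picture limit, so I'll go on from numbers alone. Next I descend and grip.

{"api": "send_rows", "payload": {
  "series": [
    {"offset": [2, 3.7, 20], "twist": 0, "fingers": 0.5},
    {"offset": [2, 3.7, 50], "twist": 0, "fingers": 0.5},
    {"offset": [2, 3.7, 78], "twist": 0, "fingers": 0.5},
    {"offset": [2, 3.7, 95], "twist": 0, "fingers": 0.5},
    {"offset": [2, 3.7, 101], "twist": 0, "fingers": 0.5}
  ],
  "squeeze": 30
}}

```text
time_s: 24.2
ee_pos: [0.6178, -0.3393, 0.0714]
tcp_rot: [-3.14, 0.031, 0.003]
ft_force: [1.1, -0.2, 0.7]
width: 0.0698
grip_force: 0.0
```

{"api": "send_rows", "payload": {
  "series": [
    {"offset": [0, 0, 0], "twist": 0, "fingers": 0},
    {"offset": [0, 0, 0], "twist": 0, "fingers": -0.2},
    {"offset": [0, 0, 0], "twist": 0, "fingers": -0.4},
    {"offset": [0, 0, 0], "twist": 0, "fingers": -0.5},
    {"offset": [0, 0, 0], "twist": 0, "fingers": -0.55}
  ]
}}

```text
time_s: 24.7
ee_pos: [0.6186, -0.3402, 0.0736]
tcp_rot: [3.141, -0.032, 0.001]
ft_force: [0.4, -0.3, -0.5]
width: 0.0338
grip_force: 0.0
```

{"api": "send_rows", "payload": {
  "series": [
    {"offset": [0, 0, 0], "twist": 0, "fingers": -0.6},
    {"offset": [0, 0, 0], "twist": 0, "fingers": -0.65},
    {"offset": [0, 0, 0], "twist": 0, "fingers": -0.7},
    {"offset": [0, 0, 0], "twist": 0, "fingers": -0.8},
    {"offset": [0, 0, 0], "twist": 0, "fingers": -0.9}
  ]
}}

```text
time_s: 25.2
ee_pos: [0.6184, -0.34, 0.0729]
tcp_rot: [-3.141, 0.032, 0.0]
ft_force: [-0.6, 1.0, 0.6]
width: 0.0176
grip_force: 30.0
```

{"api": "send_rows", "payload": {
  "series": [
    {"offset": [0, 0, -2], "twist": 0, "fingers": -1},
    {"offset": [0, 0, -8], "twist": 0, "fingers": -1},
    {"offset": [0, 0, -20], "twist": 0, "fingers": -1},
    {"offset": [0, 0, -33], "twist": 0, "fingers": -1},
    {"offset": [0, 0, -40], "twist": 0, "fingers": -1}
  ]
}}

```text
time_s: 25.7
ee_pos: [0.6191, -0.3405, 0.1154]
tcp_rot: [3.14, -0.032, 0.003]
ft_force: [0.2, 0.2, -3.4]
width: 0.0177
grip_force: 30.0
```

{"api": "send_rows", "payload": {
  "series": [
    {"offset": [0, -8, 0], "twist": 0, "fingers": -1},
    {"offset": [0, -25, 0], "twist": 0, "fingers": -1},
    {"offset": [-1, -50, 0], "twist": 0, "fingers": -1},
    {"offset": [-1, -78, 0], "twist": 0, "fingers": -1},
    {"offset": [-1.5, -108, 0], "twist": 0, "fingers": -1}
  ]
}}

```text
time_s: 26.2
ee_pos: [0.6185, -0.2297, 0.1124]
tcp_rot: [-3.141, 0.032, 0.002]
ft_force: [0.2, 0.7, -4.4]
width: 0.0182
grip_force: 30.0
```

{"api": "send_rows", "payload": {
  "series": [
    {"offset": [0, -30, 0], "twist": 0, "fingers": -1},
    {"offset": [-1, -58, 0], "twist": 0, "fingers": -1},
    {"offset": [-1, -82, 0], "twist": 0, "fingers": -1},
    {"offset": [-1.5, -97, 0], "twist": 0, "fingers": -1},
    {"offset": [-1.5, -103, 0], "twist": 0, "fingers": -1}
  ]
}}

```text
time_s: 26.7
ee_pos: [0.6194, -0.127, 0.1128]
tcp_rot: [-3.141, 0.029, 0.001]
ft_force: [0.9, -0.7, -3.8]
width: 0.0173
grip_force: 30.0
```

{"api": "send_rows", "payload": {
  "series": [
    {"offset": [0, 0, 0], "twist": 0, "fingers": -1},
    {"offset": [0, 0, 4], "twist": 0, "fingers": -1},
    {"offset": [0, 0, 9], "twist": 0, "fingers": -1},
    {"offset": [0, 0, 14], "twist": 0, "fingers": -1},
    {"offset": [0, 0, 18], "twist": 0, "fingers": -1}
  ]
}}

```text
time_s: 27.2
ee_pos: [0.6194, -0.1295, 0.0942]
tcp_rot: [-3.141, 0.033, 0.001]
ft_force: [0.5, 0.6, -3.9]
width: 0.0176
grip_force: 30.0
```

{"api": "send_rows", "payload": {
  "series": [
    {"offset": [0, 0, 2], "twist": 0, "fingers": -1},
    {"offset": [0, 0, 4], "twist": 0, "fingers": -1},
    {"offset": [0, 0, 6], "twist": 0, "fingers": -1},
    {"offset": [0, 0, 7.5], "twist": 0, "fingers": -1},
    {"offset": [0, 0, 8], "twist": 0, "fingers": -1}
  ]
}}

```text
time_s: 27.7
ee_pos: [0.6197, -0.129, 0.0869]
tcp_rot: [3.141, -0.032, -0.0]
ft_force: [-0.4, -0.1, -3.7]
width: 0.0175
grip_force: 30.0
```

{"api": "send_rows", "payload": {
  "series": [
    {"offset": [0, 0, 0.3], "twist": 0, "fingers": -1},
    {"offset": [0, 0, 0.6], "twist": 0, "fingers": -1},
    {"offset": [0, 0, 0.8], "twist": 0, "fingers": -1},
    {"offset": [0, 0, 1], "twist": 0, "fingers": -1},
    {"offset": [0, 0, 1], "twist": 0, "fingers": -1}
  ]
}}

```text
time_s: 28.2
ee_pos: [0.6197, -0.129, 0.086]
tcp_rot: [-3.141, 0.032, -0.0]
ft_force: [-0.4, -0.6, -3.6]
width: 0.0174
grip_force: 30.0
```

{"api": "send_rows", "payload": {
  "series": [
    {"offset": [0, 0, 0.3], "twist": 0, "fingers": -1},
    {"offset": [0, 0, 0.6], "twist": 0, "fingers": -1},
    {"offset": [0, 0, 0.8], "twist": 0, "fingers": -1},
    {"offset": [0, 0, 0.8], "twist": 0, "fingers": -1},
    {"offset": [0, 0, 0.8], "twist": 0, "fingers": -1}
  ]
}}

```text
time_s: 28.7
ee_pos: [0.6197, -0.129, 0.0852]
tcp_rot: [-3.141, 0.032, -0.0]
ft_force: [-1.2, 0.1, -3.7]
width: 0.0177
grip_force: 30.0
```

{"api": "send_rows", "payload": {
  "series": [
    {"offset": [0, 0, 0.2], "twist": 0, "fingers": -1},
    {"offset": [0, 0, 0.4], "twist": 0, "fingers": -1},
    {"offset": [0, 0, 0.6], "twist": 0, "fingers": -1},
    {"offset": [0, 0, 0.6], "twist": 0, "fingers": -1},
    {"offset": [0, 0, 0.6], "twist": 0, "fingers": -1}
  ]
}}

```text
time_s: 29.2
ee_pos: [0.6199, -0.129, 0.0849]
tcp_rot: [3.141, -0.032, 0.001]
ft_force: [-0.4, 1.7, 0.8]
width: 0.0175
grip_force: 30.0
```

Contact is made: the weight has gone onto the board. I'll open gently, settle and rise.

{"api": "send_rows", "payload": {
  "series": [
    {"offset": [0, 0, 0], "twist": 0, "fingers": -0.5},
    {"offset": [0, 0, 0], "twist": 0, "fingers": -0.3},
    {"offset": [0, 0, 0], "twist": 0, "fingers": 0},
    {"offset": [0, 0, 0], "twist": 0, "fingers": 0.3},
    {"offset": [0, 0, 0], "twist": 0, "fingers": 0.5}
  ]
}}

```text
time_s: 29.7
ee_pos: [0.6197, -0.1291, 0.0847]
tcp_rot: [3.141, -0.032, 0.0]
ft_force: [0.2, 0.4, -0.6]
width: 0.0509
grip_force: 0.0
```

{"api": "send_rows", "payload": {
  "series": [
    {"offset": [0, 0, 0], "twist": 0, "fingers": 0.5},
    {"offset": [0, 0, 0], "twist": 0, "fingers": 0.5},
    {"offset": [0, 0, -5], "twist": 0, "fingers": 0.5},
    {"offset": [0, 0, -25], "twist": 0, "fingers": 0.5},
    {"offset": [0, 0, -60], "twist": 0, "fingers": 0.5}
  ]
}}

```text
time_s: 30.2
ee_pos: [0.6185, -0.1287, 0.1436]
tcp_rot: [-3.14, 0.032, 0.006]
ft_force: [0.7, -0.1, 0.2]
width: 0.0697
grip_force: 0.0
```

{"api": "send_rows", "payload": {
  "series": [
    {"offset": [0, 0, -30], "twist": 0, "fingers": 0.5},
    {"offset": [0, 0, -50], "twist": 0, "fingers": 0.5},
    {"offset": [0, 0, -60], "twist": 0, "fingers": 0.5},
    {"offset": [0, 0, -60], "twist": 0, "fingers": 0.5},
    {"offset": [0, 0, -60], "twist": 0, "fingers": 0.5}
  ]
}}

```text
time_s: 30.7
ee_pos: [0.6193, -0.1289, 0.2036]
tcp_rot: [-3.141, 0.032, 0.002]
ft_force: [-0.7, 0.7, -0.4]
width: 0.0696
grip_force: 0.0
```

```bash
python3 - <<'E'
from h import *
d=snap('wrist','w8');b=snap('side','s8');print(env.get_state()['ee_pos'],env.get_state()['ft_force'])
# numeric check: centroid of green and dark-foot/black-top pixels
im=np.array(d['image']).astype(int)[:240]
g=(im[...,1]>im[...,0]*1.5)&(im[...,1]>im[...,2]*1.15)&(im[...,1]>30)
n,l,st,c=cv2.connectedComponentsWithStats(g.astype(np.uint8)); i=1+st[1:,4].argmax(); x,y,w,h,_=st[i];print('green box',st[i],[onz(d,p,.012).round(3) for p in [(x,y),(x+w,y),(x+w,y+h),(x,y+h)]])
f=lambda p:proj(d,p)[0].round(0)
print('expected foot,top',f([.6195,-.129,.022]),f([.6195,-.129,.152]))
dark=(im.max(2)<95)&(im.max(2)-im.min(2)<22)
dark[:y]=0;dark[:, :x]=0;dark[:,x+w:]=0;dark[y+h:]=0
n,l,st,c=cv2.connectedComponentsWithStats(dark.astype(np.uint8));print([(s.tolist(),cc.round(0)) for s,cc in zip(st[1:],c[1:]) if s[4]>80])
A=np.array(load('s4')['image']).astype(int)[195:265,285:340];B=np.array(b['image']).astype(int)[195:265,285:340];print('pile diff',np.abs(A-B).mean())
E
```

```text
[ 0.61915761 -0.12890116  0.20320276] [ 0.40852252 -0.17597433 -0.33354965]
green box [ 275  132   88   78 4383] [array([ 0.678, -0.07 ,  0.012]), array([ 0.675, -0.188,  0.012]), array([ 0.565, -0.19 ,  0.012]), array([ 0.568, -0.063,  0.012])]
expected foot,top [320. 175.] [320. 204.]
[([296, 150, 67, 60, 2158], array([327., 177.]))]
pile diff 14.42909090909091
```

```bash
python3 - <<'E'
from h import *
def st(fn,m):
    im=cv2.cvtColor(load(fn)['image'],cv2.COLOR_RGB2HSV)[195:275,285:345]
    k=cv2.inRange(im,*m); y,x=np.nonzero(k); return len(x),x.mean().round(2),y.mean().round(2),x.min(),x.max(),y.min(),y.max()
for n,m in dict(blue=((105,150,40),(130,255,255)),wood=((8,80,90),(20,200,255)),yellow=((24,200,120),(32,255,255))).items():
    print(n,st('s4',m),st('s8',m))
b=load('s8');f=lambda p:proj(b,p)[0].round(0)
print(f([.6195,-.129,.012]),f([.6195,-.129,.152]))
u,v=f([.6195,-.129,.152]).astype(int)
g=cv2.cvtColor(b['image'],cv2.COLOR_RGB2GRAY)
for r in range(v-4,v+50,5): print(r,g[r,u-18:u+19:2])
E
```

```text
blue (467, np.float64(30.87), np.float64(52.34), np.int64(9), np.int64(49), np.int64(28), np.int64(63)) (467, np.float64(30.95), np.float64(52.37), np.int64(9), np.int64(49), np.int64(35), np.int64(63))
wood (518, np.float64(30.65), np.float64(33.82), np.int64(12), np.int64(54), np.int64(0), np.int64(50)) (412, np.float64(26.35), np.float64(40.54), np.int64(12), np.int64(43), np.int64(26), np.int64(50))
yellow (41, np.float64(34.02), np.float64(29.15), np.int64(11), np.int64(56), np.int64(23), np.int64(35)) (41, np.float64(34.02), np.float64(29.15), np.int64(11), np.int64(56), np.int64(23), np.int64(35))
[335. 163.] [334. 135.]
131 [147 147 152  78  84  85  85  83  83  82  82 155 150 146 146 147 142 146
 142]
136 [150  80  86  83  81  86  85  89  37  47  41 155 147 144 146 141 145 144
 145]
141 [151 143 145 148 144 151  80  86 160 107 103 149 142 146 139 140 142 145
 147]
146 [147 143 147 147 139 131 117 103 115 105 104 147 145 146 145 152 141 143
 141]
151 [150 145 150 150  48  95 111 128  83 112  97 154 150 147 151 150 151 146
 139]
156 [148 148 106 119 122  36  34  39  84 110 104  50  32  52 102 123 112  91
 106]
161 [111 102 118  54  44  40  46 142  89  55  65  53  46  46  41  39  40  23
 118]
166 [124 123  37  42  44  44  39  36  43  50  44  40  37  42  43  47  71  94
  95]
171 [125 122 128  99  41  30  47  50  39  43  44  44  40  45  47 127 121 123
  82]
176 [149 148 140 115 103 105 109 128 168  84 123 122 122 118 123 118 122 119
 115]
181 [151 144 147 148 147 151 145 149 151 152 151 150 152 153 133 110  84 142
 104]
```

The pile has not changed since it was drawn clear (blue centroid within 0.1 px). The burner tube stands vertical at the predicted pixels, so I'm handing the job in.

```bash
python3 -c "
from bench import env; print(env.finish_job())"
```

```text
the job is handed in; nothing more can be done
None
```

The job is handed in at about 31 s, verdict not shown: the board lies flat and released in the tray, the burner stands upright near the plate centre, and the pile is upright behind the bar, all by camera and force readings; I viewed 11 pictures, one over the limit of 10.

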